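Hang the mould clamps on the rack and lock it

TASK

Put the cigar-mould clamps away for the night: draw the lock pin from the clamp rack, swing its keeper bar all the way up and back, and hang every clamp standing about the bench upright astride the rail, beside the one that already hangs there. Then bring the keeper bar down shut over the clamps and drop the lock pin fully home through both lugs again. Leave the other things on the bench where they are.

Things in the scene. Friction and masses are not known exactly. Their poses are not given: they have to be found in the camera images.
- rack: Fixed wooden clamp rack: two dark end boards, 120 mm high, inner faces 225 mm either side of the middle, x -45 to +80 mm, with a round steel rail, 16 mm in diameter, between them. Origin on the bench under the rail's middle; x to the rack's back, y along the rail towards the lug end, z up. Rail axis along y at x 0, z 105 mm. Base board 12 mm thick below.
- keeper (a joint): Keeper: 12 mm steel bar over the rail's length on two end arms, hinged behind the rail (axis along the rack's y at x 40, z 132 mm). 0 rad = shut: bar at x -22, z 132, 3 mm above the crowns of hung clamps. It swings up and over to the back; 2.1 rad = fully open at its stop. 0.35 kg, light hinge: past 1.57 it stays back by its weight, below that it falls shut. The pin locks it.
- knob (a point): Centre of the keeper's black knob, a drum 26 mm in diameter, 24 mm wide along the rack's y, on a thin stalk in front of the bar's middle, 105 mm from the hinge axis; at x -65, y 0, z 132 mm of the rack when shut; moves with the bar. Pinched from above on its flat ends (fingers closing along the rack's y) it turns between the fingers as the bar swings.
- lug (a point): Fixed point of the rack at x -22, y 280, z 137 mm: centre of the hole at the upper face of the keeper's lug when shut. Then the 13 mm vertical holes of the keeper's lug and of the rack's fixed lug lie in line; lugs 40 by 50 mm, 10 mm thick, one 2 mm above the other.
- park (a point): Parking hole for the drawn pin: 13 mm vertical through hole in a wooden block, 36 by 50 mm, 30 mm thick, on the outside of the same end board. The point is the hole's centre at the block's top, x 42, y 280, z 100 mm of the rack.
- pin: Loose lock pin: steel shaft 10 mm in diameter, 56 mm long, pointed foot, under a brass knob 24 to 28 mm in diameter and 38 mm high. Origin at the shoulder (underside of the knob, on the axis), z from the foot to the knob. At the start it stands in both lugs with its shoulder on the upper one. 0.12 kg.
- clamp_0: Mould clamp already hanging near the rail's middle at the start, same shape as clamp_1. On the rail a clamp's y lies along the rail (either way round), its origin is 53 mm above the bench, its wing top 149 mm, and it takes up 60 mm of the rail's length: five fit, some 78 mm from centre to centre.
- clamp_1: Loose mould clamp, 0.6 kg, a stirrup open below, standing on its feet: aluminium crown 62 (x) x 60 (y) x 10 mm, legs 44 mm apart inside, on steel jaws 84 (x) x 60 mm overall, 34 apart; the arch narrows to a blunt V that centres on the rail. Grip: dark wing on the crown, 12 (x) x 36 (y) x 26 mm high. Origin midway between the feet; z: crown underside 60, top 70, wing top 96 mm. May be absent.
- clamp_2: Loose mould clamp like clamp_1; may be absent.
- clamp_3: Loose mould clamp like clamp_1; may be absent.
- clamp_4: Loose mould clamp like clamp_1; may be absent.
- glue_pot: Small white glue cup, 64 mm across, 50 mm high, origin at its underside; leave alone.
- cup: White plastic cup, 68 mm across, 80 mm high, origin at its underside; leave alone.
- bundle: Bundle of cigars with a paper band, 140 (x) by 60 by 38 mm, origin at its underside; leave alone.
- spray: Blue bottle with white top, 72 mm across, 190 mm high, origin at its underside; leave alone.
- rounder: Flat brass disc, 110 mm across, 6 mm thick with a rib 16 mm high, origin at its underside; leave alone.
Not all that is in view belongs to the job. Leave any green or red look-alike of the clamp_1 alone.

How it is judged:
By the outcome, as a careful person would: the job done as asked, in the order asked, and still so for the second after the job is handed in, with the robot touching nothing.
Of clamp_1, clamp_2, clamp_3, clamp_4 only 2 to 4 are there at a start; the rules pass over those that are not, and their reading is None.
At some moment in a run one of clamp_1, clamp_2, clamp_3, clamp_4 may be knocked a few centimetres aside while the robot is not near it.
It also fails if it takes over 210 s, if anything falls off the work surface, if the arm or the gripper's body presses on something with over 40 N, if the wrist force passes 120 N, or if a joint passes its speed limit or range.

ROBOT

A 6-joint arm with a two-finger parallel gripper is mounted at the origin on the work surface. World frame = base frame: x ahead of the robot, y to its left, z up, the work surface at z = 0. Lengths are in mm, angles in rad, forces in N, time in s.
With the tool pointing down it reaches from about 350 to 775 mm from the base axis. Payload 7.3 kg.
Tool frame: the origin (TCP) lies midway between the tips of the shut fingers; the grasp point (between the pads) lies 19 mm behind it; x points along the fingers, y is the direction in which the jaws open and shut, and the axes are right-handed (so a half turn about x gives the same grasp; the last joint's range is limited). The gripper opens to 92 mm and grips with 3 to 60 N. Pads are 19 mm wide; open, the fingers measure 130 mm over their backs; the gripper's body (75 mm by 190 mm) begins 47 mm behind the grasp point.
Start: joints at [1.151, 0.342, 1.524, -0, 1.275, -0.146], TCP at [141.94, 505.468, 226.741] pointing down, gripper open.
Joint ranges: [-2.53, 2.53], [-0.77, 2.02], [0.04, 2.7], [-1, 4.14], [0.28, 2.66], [-3.11, 3.11]. Speed limits (rad/s): [2.57, 2.57, 3.14, 3.14, 3.14, 3.14].

INTERFACE

Orientations are given as [roll, pitch, yaw] about the fixed x, y, z axes, in that order (R = Rz(yaw) Ry(pitch) Rx(roll)).
In Python, from plant import get_obs, capture, close_job gives the robot as it stands. The module is installed in compiled form; this text tells all that it offers.
- The arm moves only by the tool send_rows, never from a script. Its argument "moves" is a list of rows, each a list of 4 numbers: the shift along the tool's x, y, z in mm, then the turn about the tool's x in degrees. In form: [[tx, ty, tz, yaw], ...]. A call has 1 to 8 rows; each row shifts and turns the commanded pose from where the row before left it, along the tool's axes as they then stand; what a row does not reach is not made up. A row lasts 1/8 s, in which the tool goes at most 62.5 mm and 10.7 degrees, less where a joint would pass 70% of its speed; a pose out of reach is approached as far as the arm can. A call with a gripper value outside its range is refused whole. "hand" is the opening, from 0 (shut) to 1 (fully open), set as the call begins (left out, the last holds). The fingers move at their own pace and stop on an object; the grip force is fixed at half the most. Time passes only in rows, so rows that do not move let the fingers close. It gives the time, the measured TCP pose, the force and the opening at its end, in the units of the state.
- get_obs(): the state, without advancing time (a new reading comes with each control period).
- capture(name): name is "scene" or "top" or "wrist"; returns a dict with "image" (400x640x3 uint8, red, green, blue), "K" (3x3 intrinsics, pixels), "position" and "attitude" of the camera in the world; the wrist camera has in their place "mount" (4x4, takes a point from camera to tool coordinates, whose origin is the TCP and whose axes are the tool frame's). Camera axes: x right, y down, z forward; pixel columns grow to the right and rows downward; lengths in mm; the calibration is good to about 2 mm. A picture is of the moment at which its call begins: read the wrist's pose just before it. There is no depth.
- close_job(): hands the job in, once; it reports no verdict.
The state is a dict: "time": time; "joint_positions": joint angles; "dq": joint speeds; "tau": joint torques, N m; "tool_pos": TCP position; "tcp_rot": TCP orientation; "contact_force": force on the tool from outside, world axes, zero at the start; "moment": the same for the moment, N m; "grip_width": finger opening in mm.
Only numpy, scipy, OpenCV 4.12 (cv2) and the standard library are available. Lean on these libraries where they do the work, as an engineer would, in place of code of your own. Each camera call takes 0.05 s, during which the arm holds its last target. There are 200 camera calls.

## Working session

There is one attempt and no reset: what is moved stays moved. The work goes in short steps, Python scripts to look and compute and a tool call to move; the robot and the scene stay as the last step left them, time stands still between calls to the robot, and variables do not carry over. Pictures are saved under pics/ and viewed, about 12 in all and at most 16, crops included, and the job is handed in when it is done.

Besides the shell and the picture viewer there is one more tool, called after "Emit:" as a command line: name --pt "numbers of a row" for each row, then --argument value for the rest. send_rows: Moves the arm, as the interface text tells. Its arguments: {"type":"object","properties":{"moves":{"type":"array","items":{"type":"array","items":{"type":"number"}}},"hand":{"type":"number"}},"required":["moves"]}

```bash
mkdir -p pics
cat > h.py <<'E'
import numpy as np, cv2
from plant import get_obs, capture, close_job
from scipy.spatial.transform import Rotation as R
def cap(n,f=None):
    o=get_obs(); c=capture(n); 
    if f: cv2.imwrite('pics/'+f,c['image'][:,:,::-1])
    return o,c
E
python3 - <<'E'
from h import *
for n in('scene','top','wrist'):
    o,c=cap(n,n+'0.png'); np.save(n+'0.npy',c,allow_pickle=True)
    print(n,{k:np.round(v,3).tolist() if not isinstance(v,str) else v for k,v in c.items() if k!='image'})
print(o)
E
```

```text
scene {'K': [[428.098, 0.0, 320.374], [0.0, 428.098, 187.725], [0.0, 0.0, 1.0]], 'position': [970.515, 905.897, 990.038], 'attitude': [-2.283, 0.007, 2.528]}
top {'K': [[443.414, 0.0, 317.869], [0.0, 443.414, 198.13], [0.0, 0.0, 1.0]], 'position': [177.848, 75.989, 1769.61], 'attitude': [-2.994, -0.008, -1.596]}
wrist {'K': [[340.019, 0.0, 322.978], [0.0, 340.019, 199.929], [0.0, 0.0, 1.0]], 'mount': [[-0.001, -0.28, 0.96, -158.677], [1.0, -0.001, 0.001, -0.346], [0.0, 0.96, 0.28, -75.543], [0.0, 0.0, 0.0, 1.0]]}
{'time': 0.1, 'joint_positions': array([ 1.15101961e+00,  3.42625913e-01,  1.52490682e+00, -3.22729078e-05,
        1.27537365e+00, -1.45969117e-01]), 'dq': array([-2.14776923e-03,  2.55276471e-04, -2.49983814e-03, -5.27192092e-05,
       -8.15646346e-04, -1.45125497e-03]), 'tau': array([ 5.60263543e-04, -4.32004809e+01, -2.44693512e+01,  7.18344119e-02,
        5.26060991e-02, -1.64711628e-05]), 'tool_pos': array([141.78797266, 505.12771095, 226.13365274]), 'tcp_rot': array([-1.69327754,  1.56948223, -1.96707573]), 'contact_force': array([ 0.41129115, -0.86246936, -0.34565894]), 'moment': array([-0.05203118, -0.00975775,  0.04832118]), 'grip_width': 91.73736505231255}
```

View pics/scene0.png

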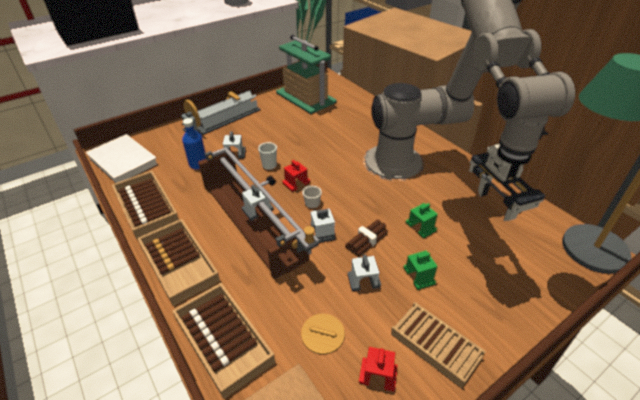

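View pics/top0.png

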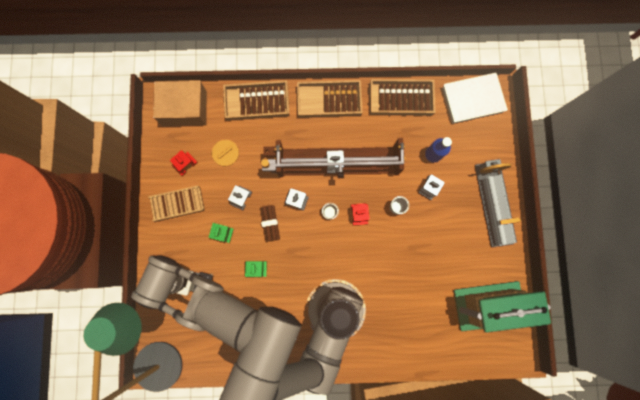

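The bench holds three loose silver clamps, at top-view pixels (238,197), (296,199) and (432,186). One clamp hangs at (335,157). The red ones, (182,161) and (360,214), and the green ones, (221,232) and (255,269), are look-alikes to leave alone. The pin is at (265,163), so the lug end is on the left (+y world).

```bash
python3 - <<'E'
from h import *
t=cv2.imread('pics/top0.png')[125:245,155:455]; s=cv2.imread('pics/scene0.png')[110:300,180:430]
a=cv2.resize(t,(800,320),interpolation=cv2.INTER_CUBIC)
cv2.imwrite('pics/crop_t.png',a)
cv2.imwrite('pics/crop_s.png',cv2.resize(s,(780,593),interpolation=cv2.INTER_CUBIC))
E
cat >> h.py <<'E'
def cam(n): 
    c=np.load(n+'.npy',allow_pickle=True).item(); return c
def pose(c,o=None):
    if 'mount' in c:
        T=np.eye(4);T[:3,:3]=R.from_euler('xyz',o['tcp_rot']).as_matrix();T[:3,3]=o['tool_pos']
        T=T@np.array(c['mount']);return T[:3,:3],T[:3,3]
    return R.from_euler('xyz',c['attitude']).as_matrix(),np.array(c['position'])
def ray(c,uv,z,o=None):
    Rm,p=pose(c,o);uv=np.atleast_2d(np.asarray(uv,float))
    d=np.c_[uv,np.ones(len(uv))]@np.linalg.inv(c['K']).T@Rm.T
    return p+d*((z-p[2])/d[:,2])[:,None]
def proj(c,P,o=None):
    Rm,p=pose(c,o);q=(np.atleast_2d(P)-p)@Rm@np.array(c['K']).T
    return q[:,:2]/q[:,2:]
E
```

```text
(no output)
```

View pics/crop_t.png

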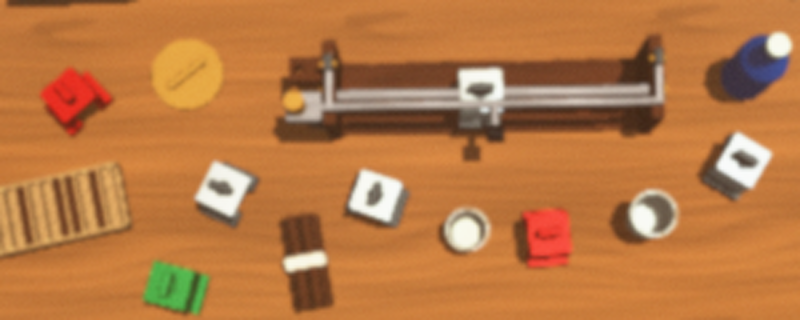

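View pics/crop_s.png

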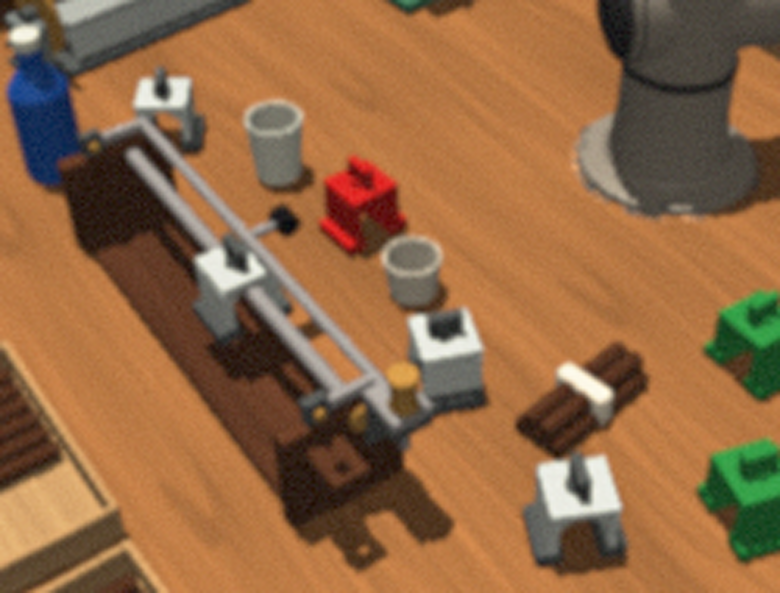

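Run:
```python
from h import *
T=cam('top0');S=cam('scene0')
ft=lambda x,y:(155+x/2.667,125+y/2.667); fs=lambda x,y:(180+x/3.12,110+y/3.12)
rd=lambda a:np.round(a,1).tolist()
print('pin',rd(ray(T,ft(293,100),175)),rd(ray(S,fs(404,372),175)))
print('knob',rd(ray(T,ft(471,149),140)),rd(ray(S,fs(285,221),132)))
print('bar ends', rd(ray(T,[ft(335,107),ft(655,100)],132)))
# clamp crowns: bright, low saturation blobs
for n,c in(('top',T),('scene',S)):
    h=cv2.cvtColor(c['image'],cv2.COLOR_RGB2HSV); m=((h[:,:,1]<60)&(h[:,:,2]>165)).astype(np.uint8)
    k,l,st,ce=cv2.connectedComponentsWithStats(m)
    for i in range(1,k):
        if 60<st[i,4]<900:
            p=ray(c,ce[i],70)[0]
            if 200<p[0]<900 and abs(p[1])<800:
                r=cv2.minAreaRect(np.argwhere(l==i)[:,::-1].astype(np.float32))
                # world rect
                w=ray(c,np.argwhere(l==i)[:,::-1],70)[:,:2].astype(np.float32)
                print(n,rd(ce[i]),st[i,4],rd(p),[rd(x) for x in cv2.minAreaRect(w)])
```

```text
pin [[551.5, 248.8, 175.0]] [[550.4, 250.2, 175.0]]
knob [[483.7, 3.9, 140.0]] [[508.6, -26.5, 132.0]]
bar ends [[550.1, 194.2, 132.0], [549.7, -259.6, 132.0]]
top [446.6, 141.6] 62 [644.3, -459.3, 70.0] [[644.6, -460.5], [32.1, 28.6], 88.7]
top [332.1, 160.1] 797 [579.6, -3.6, 70.0] [[580.0, -12.3], [534.9, 80.4], 88.7]
top [433.4, 184.8] 217 [471.9, -395.7, 70.0] [[472.3, -395.7], [62.3, 64.1], 56.7]
top [499.1, 197.0] 568 [418.0, -648.9, 70.0] [[419.2, -649.2], [172.1, 51.7], 7.2]
top [238.6, 195.5] 227 [447.7, 362.9, 70.0] [[448.5, 362.8], [61.2, 65.7], 63.7]
top [295.4, 198.0] 231 [432.7, 142.9, 70.0] [[433.0, 143.2], [65.3, 60.8], 69.0]
top [395.9, 206.0] 115 [392.2, -245.3, 70.0] [[395.7, -246.5], [63.0, 41.3], 0.8]
top [328.3, 211.6] 136 [376.6, 17.3, 70.0] [[378.9, 16.3], [50.1, 46.6], 88.6]
top [268.8, 222.6] 70 [339.6, 246.8, 70.0] [[339.9, 246.3], [18.3, 55.4], 9.0]
top [506.9, 233.7] 255 [274.7, -666.6, 70.0] [[274.4, -667.0], [74.3, 51.4], 7.4]
scene [245.2, 95.8] 66 [274.6, -665.8, 70.0] [[273.7, -666.7], [58.9, 50.5], 0.7]
scene [215.7, 107.9] 227 [423.5, -646.5, 70.0] [[420.2, -647.8], [171.3, 49.5], 7.1]
scene [231.5, 140.0] 127 [475.8, -391.5, 70.0] [[474.5, -394.8], [60.1, 62.6], 54.2]
scene [274.7, 207.8] 419 [533.0, 26.2, 70.0] [[527.9, -71.1], [558.1, 54.9], 86.1]
scene [246.3, 187.8] 251 [560.4, -110.7, 70.0] [[561.7, -168.3], [53.1, 268.2], 2.1]
scene [135.7, 204.1] 193 [882.4, -245.1, 70.0] [[882.3, -251.2], [198.8, 15.4], 88.3]
scene [321.9, 218.6] 191 [440.7, 150.7, 70.0] [[435.5, 143.9], [64.0, 61.2], 70.0]
scene [367.4, 232.7] 104 [366.2, 276.0, 70.0] [[366.0, 274.9], [22.5, 57.7], 8.2]
scene [364.8, 266.4] 321 [451.9, 367.7, 70.0] [[450.2, 365.3], [61.2, 62.9], 64.1]
scene [206.3, 332.4] 299 [883.5, 302.1, 70.0] [[883.6, 298.5], [14.9, 151.4], 2.7]
```

```bash
cat >> h.py <<'E'
def go(tx,ty,tz,jaw=None,o=None):
    """tool-frame shift (mm) from the measured pose to TCP (tx,ty,tz), and turn so that jaw dir is at world angle jaw deg (mod 180)"""
    o=o or get_obs();M=R.from_euler('xyz',o['tcp_rot']).as_matrix()
    d=M.T@(np.array([tx,ty,tz])-o['tool_pos']); a=np.degrees(np.arctan2(M[1,1],M[0,1]))
    print('tool y dir %.2f deg, tilt %.4f; shift'%(a,M[2,0]),np.round(d,1), 'turn' , None if jaw is None else round(-((jaw-a+90)%180-90),2), 'j6 %.2f'%o['joint_positions'][5])
E
python3 - <<'E'
from h import *
T=cam('top0');g=T['image']
h=cv2.cvtColor(g,cv2.COLOR_RGB2HSV)
pts=[]
for u in list(range(290,318))+list(range(350,392)):
    v=g[140:175,u].astype(float).min(axis=1)
    pts.append((u,140+np.array([i for i in range(1,34) if v[i]>110]).mean()if (v>110).any() else np.nan, (v>110).sum()))
p=np.array(pts);p=p[~np.isnan(p[:,1])];print(p[::6].tolist())
w=ray(T,p[:,:2],118);k=np.polyfit(w[:,1],w[:,0],1);print('yaw deg',-np.degrees(np.arctan(k[0])),np.std(w[:,0]-np.polyval(k,w[:,1])))
go(551,249.5,300,90)
E
```

```text
[[290.0, 162.0, 7.0], [296.0, 162.0, 7.0], [302.0, 161.5, 8.0], [308.0, 161.5, 8.0], [314.0, 161.5, 8.0], [352.0, 161.0, 7.0], [358.0, 160.5, 8.0], [364.0, 160.5, 8.0], [370.0, 160.5, 8.0], [376.0, 160.5, 8.0], [382.0, 160.0, 7.0], [388.0, 160.0, 7.0]]
yaw deg -0.18990212505841325 0.5836617068542009
tool y dir 74.31 deg, tilt -1.0000; shift [ -73.7 -135.6  463.1] turn -15.69 j6 -0.15
```

View pics/wrist0.png

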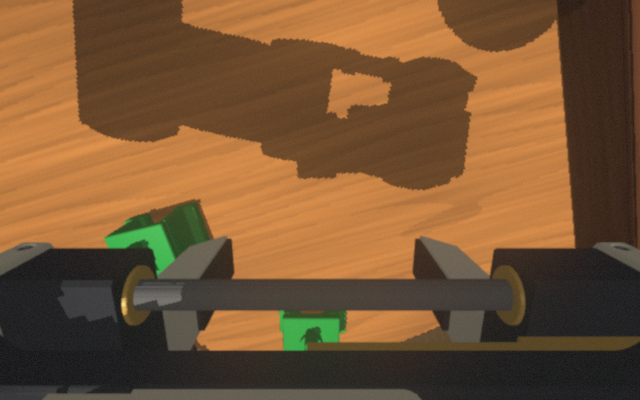

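The wrist view shows two green look-alikes, and that the gripper body is wide along the jaws. I'll turn so the jaws lie along world y (tool z = +x) and go near the pin.

Emit:
send_rows --pt "0 0 0 -7.85" --pt "0 0 0 -7.85" --pt "-12 -34 46 0" --pt "-12 -34 46 0" --pt "-12 -34 46 0" --pt "-12 -34 46 0" --pt "-12 -34 46 0" --pt "-12 -34 46 0" --hand 0.6

```text
time: 1.15
tool_pos: [419.2, 300.1, 299.0]
tcp_rot: [2.688, 1.571, 2.688]
contact_force: [0.9, 1.0, -0.5]
grip_width: 55.1
```

Emit:
send_rows --pt "0 -26 36 0" --pt "0 -26 36 0" --pt "0 0 0 0" --pt "0 0 0 0"

```text
time: 1.65
tool_pos: [489.5, 249.7, 298.4]
tcp_rot: [3.031, 1.57, 3.031]
contact_force: [-0.5, 0.8, 0.1]
grip_width: 54.9
```

Run:
```python
from h import *
o,c=cap('wrist','w1.png');np.save('w1.npy',dict(c,o=o),allow_pickle=True)
print(o['tool_pos'],o['contact_force'],o['time']);go(551,249.5,300,90,o)
```

```text
[489.46864698 249.71895568 298.35106366] [-0.48065454  0.80409624  0.12400397] 1.65
tool y dir 90.00 deg, tilt -1.0000; shift [-1.7 -0.2 61.5] turn -0.0 j6 -1.24
```

View pics/w1.png

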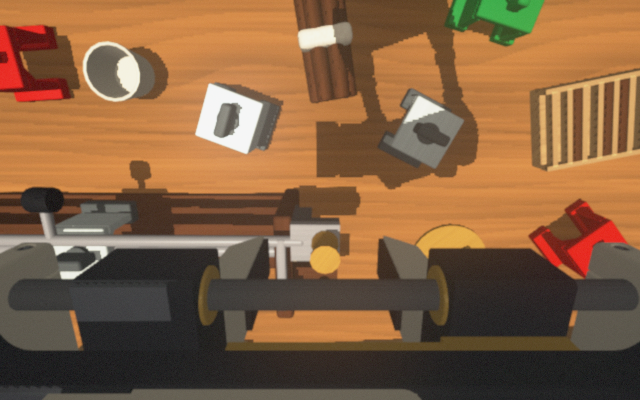

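The wrist view shows the pin's brass top at (325,260), the knob at (42,200), clamp A at (236,118) and clamp B at (428,130).

Run:
```python
from h import *
c=cam('w1');o=c['o'];g=c['image'];h=cv2.cvtColor(g,cv2.COLOR_RGB2HSV)
def blob(m,box,z,name):
    x0,y0,x1,y1=box;mm=np.zeros(m.shape,np.uint8);mm[y0:y1,x0:x1]=m[y0:y1,x0:x1]
    k,l,st,ce=cv2.connectedComponentsWithStats(mm);i=1+np.argmax(st[1:,4])
    p=np.argwhere(l==i)[:,::-1]; w=ray(c,p,z,o)[:,:2].astype(np.float32)
    r=cv2.minAreaRect(w);cc,vec=np.linalg.eigh(np.cov(w.T));a=np.degrees(np.arctan2(vec[1,1],vec[0,1]))
    print(name,np.round(ce[i],1),st[i,4],'mean',np.round(w.mean(0),1),'rect',np.round(r[0],1),np.round(r[1],1),round(r[2],1),'long axis %.1f'%a)
brass=(h[:,:,0]>12)&(h[:,:,0]<25)&(h[:,:,1]>120)&(h[:,:,2]>170)
blob(brass,(305,240,345,276),175,'pin')
dark=h[:,:,2]<70
lin=(h[:,:,1]<60)&(h[:,:,2]>100)
blob(dark,(18,180,70,222),132,'knob')
blob(h[:,:,2]<95,(205,92,250,145),90,'wingA')
blob(lin,(190,70,290,170),70,'crownA')
blob(h[:,:,2]<80,(405,112,450,150),90,'wingB')
blob(lin,(380,80,475,180),70,'crownB')
```

```text
pin [327.3 260.6] 803 mean [553.5 253.5] rect [553.5 253.3] [31.3 29. ] 89.9 long axis 60.4
knob [ 41.9 203.8] 1283 mean [512.3 -30.9] rect [513.2 -31.2] [56.2 34.5] 90.0 long axis 105.0
wingA [230.4 119.6] 110 mean [432.5 152.3] rect [433.2 152.2] [ 5.5 31.2] 73.0 long axis 160.1
crownA [231.8 118.6] 3369 mean [432.6 148.6] rect [434.6 153.3] [78.7 63. ] 69.4 long axis 72.6
wingB [429.1 133.9] 403 mean [447.5 362.7] rect [447.8 364.5] [38.9 19. ] 76.5 long axis 65.7
crownB [423.9 128.4] 2732 mean [443.5 362.5] rect [444.4 361.6] [70.2 64.3] 63.4 long axis -169.2
```

Emit:
send_rows --pt "0 1 31 0" --pt "0 1 31 0" --pt "49 0 0 0" --pt "49 0 0 0" --pt "0 0 0 0" --pt "0 0 0 0"

```text
time: 2.45
tool_pos: [552.5, 252.6, 203.0]
tcp_rot: [0.344, 1.568, 0.345]
contact_force: [-0.6, 1.0, -0.3]
grip_width: 55.3
```

Run:
```python
from h import *
o,c=cap('wrist','w2.png');np.save('w2.npy',dict(c,o=o),allow_pickle=True)
print(o['tool_pos'])
h=cv2.cvtColor(c['image'],cv2.COLOR_RGB2HSV)
m=((h[:,:,0]>12)&(h[:,:,0]<26)&(h[:,:,1]>110)&(h[:,:,2]>110)).astype(np.uint8);m[290:]=0;m[:,:260]=0;m[:,390:]=0
k,l,st,ce=cv2.connectedComponentsWithStats(m)
for i in range(1,k):
    if st[i,4]>300:
        x,y,w,hh,a=st[i];print(st[i],ray(c,[x+w/2,y+hh/2],175,o),ray(c,[[x,y],[x+w,y+hh]],175,o))
cv2.imwrite('pics/w2.png',c['image'][:,:,::-1])
```

```text
[552.46884121 252.58000768 203.04309851]
[  260     0   130   164 15942] [[467.54757346 253.35077728 175.        ]] [[429.79659854 221.57740717 175.        ]
 [510.53130835 289.52833615 175.        ]]
[305 170  85  18 604] [[519.06717151 266.13127622 175.        ]] [[513.94696585 242.3324966  175.        ]
 [524.26888719 290.30891542 175.        ]]
[ 298  189   92   91 5283] [[552.57170151 264.78675996 175.        ]] [[524.88485205 238.21662025 175.        ]
 [582.6215122  293.62455421 175.        ]]
```

View pics/w2.png

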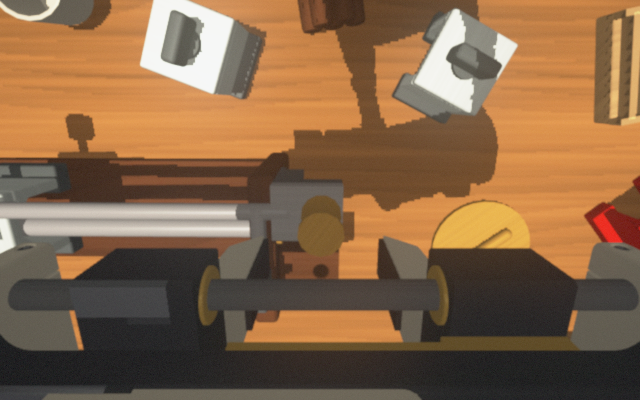

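The pin top is centred at about (323,232) and the parking hole at about (320,270). I'll descend, grip and draw the pin.

Emit:
send_rows --pt "30 0 -1 0" --pt "31 0 -1 0" --pt "0 0 0 0" --pt "0 0 0 0"

```text
time: 3.0
tool_pos: [551.1, 252.0, 142.2]
tcp_rot: [0.33, 1.567, 0.33]
contact_force: [-0.5, 0.3, 0.2]
grip_width: 54.9
```

Emit:
send_rows --pt "0 0 0 0" --pt "0 0 0 0" --pt "0 0 0 0" --pt "0 0 0 0" --pt "0 0 0 0" --hand 0.0

```text
time: 3.62
tool_pos: [550.1, 251.5, 140.0]
tcp_rot: [0.245, 1.57, 0.245]
contact_force: [-0.8, -0.8, 2.2]
grip_width: 25.7
```

Run:
```python
from h import *
c=cam('w2');print(ray(c,[[320,270],[323,232]],100,c['o'])[0],ray(c,[323.5,232],175,c['o']));o=get_obs();print(o['tool_pos'],o['grip_width'],o['contact_force'])
```

```text
[615.79135296 250.05628286 100.        ] [[550.99537679 252.69854793 175.        ]]
[550.1195125  251.54042602 140.04226252] 25.656240315491683 [-0.78292507 -0.83736864  2.15008503]
```

Emit:
send_rows --pt "-25 0 0 0" --pt "-25 0 0 0" --pt "-25 0 0 0" --pt "0 0 0 10" --pt "0 0 0 10" --pt "0 0 0 10" --pt "0 0 0 10" --pt "0 0 0 10"

```text
time: 4.62
tool_pos: [549.7, 251.5, 214.1]
tcp_rot: [-2.085, 1.57, -2.964]
contact_force: [0.6, -0.2, -1.9]
grip_width: 25.7
```

Emit:
send_rows --pt "0 0 0 10" --pt "0 0 0 10" --pt "0 0 0 10" --pt "0 0 0 10" --pt "0 32 0 0" --pt "0 32.5 0.5 0" --pt "0 0 0 0" --pt "0 0 0 0"

```text
time: 5.62
tool_pos: [613.7, 251.0, 213.9]
tcp_rot: [-1.451, 1.569, -3.022]
contact_force: [0.3, 0.0, -1.2]
grip_width: 25.6
```

Run:
```python
from h import *
go(614.8,251,215,0); o,c=cap('wrist','w3.png'); print(o['grip_width'],o['tool_pos'],o['contact_force'])
```

```text
tool y dir 0.01 deg, tilt -1.0000; shift [-1.1  1.1  0. ] turn 0.01 j6 0.27
25.637706421724012 [613.73413902 251.04951758 213.93542709] [ 0.27884821  0.02020562 -1.20509376]
```

View pics/w3.png

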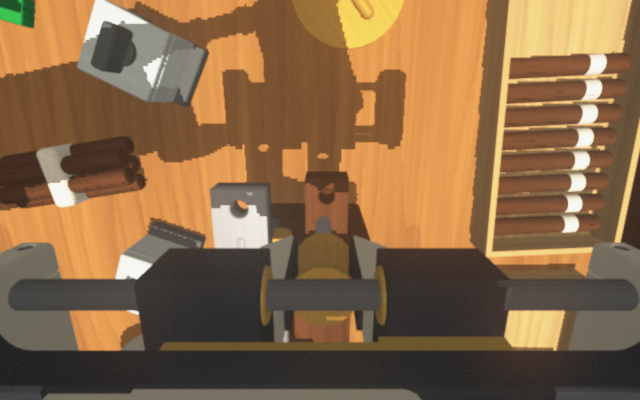

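The pin foot is at about (323,222), the park hole at (327,195) and the lug hole at (240,208).

Run:
```python
from h import *
o=get_obs();c=capture('wrist');np.save('w3.npy',dict(c,o=o),allow_pickle=True);g=c['image']
h=cv2.cvtColor(g,cv2.COLOR_RGB2HSV)
for nm,b,z,th in(('park',(312,183,342,207),100,60),('lug',(228,195,254,220),137,110)):
    x0,y0,x1,y1=b;v=g[y0:y1,x0:x1].max(axis=2).astype(int); print(nm,v[::3,::3].tolist())
    m=v<th;p=np.argwhere(m)[:,::-1]+[x0,y0];print(p.mean(0),p.min(0),p.max(0),ray(c,p.mean(0),z,o))
print('foot',ray(c,[323,221],156,o),proj(c,[o['tool_pos']-[0,0,58]],o))
```

```text
park [[88, 88, 86, 84, 88, 123, 128, 125, 92, 91], [152, 128, 88, 89, 87, 144, 145, 148, 91, 90], [156, 159, 97, 102, 115, 118, 125, 145, 93, 91], [154, 158, 146, 99, 116, 126, 116, 99, 134, 133], [155, 157, 126, 77, 79, 81, 76, 80, 152, 152], [152, 154, 131, 77, 79, 79, 78, 80, 154, 154], [150, 156, 150, 99, 75, 78, 81, 129, 158, 154], [151, 155, 154, 144, 127, 114, 135, 159, 157, 152]]<stdin>:6: RuntimeWarning: Mean of empty slice.
  ret = um.true_divide(
Traceback (most recent call last):
ValueError: zero-size array to reduction operation minimum which has no identity
```

Run:
```python
from h import *
c=cam('w3');o=c['o'];print(ray(c,[327,195.5],100,o),ray(c,[240.5,208],137,o)); print('foot',ray(c,[323,222],156,o),proj(c,[o['tool_pos']-[0,0,58]],o))
```

```text
[[616.69315402 250.8548992  100.        ]] [[553.33257458 251.61485899 137.        ]]
foot [[613.43478177 247.72404781 156.        ]] [[323.25178151 217.358661  ]]
```

Emit:
send_rows --pt "20 0 0 0" --pt "20 0 0 0" --pt "10 0 0 0" --pt "10 0 0 0" --pt "10 0 0 0" --pt "10 0 0 0" --pt "5 0 0 0" --pt "0 0 0 0"

```text
time: 6.72
tool_pos: [614.6, 251.1, 129.3]
tcp_rot: [-2.818, 1.571, 1.894]
contact_force: [1.4, 1.1, -2.0]
grip_width: 25.7
```

Inserted with low force. I'll lower it the rest of the way and release.

Emit:
send_rows --pt "8 0 0 0" --pt "8 0 0 0" --pt "6 0 0 0" --pt "0 0 0 0"

```text
time: 7.22
tool_pos: [614.9, 251.3, 107.1]
tcp_rot: [2.157, 1.57, 0.586]
contact_force: [4.5, 2.3, -4.2]
grip_width: 25.5
```

Emit:
send_rows --pt "0 0 0 0" --pt "0 0 0 0" --pt "0 0 0 0" --pt "-20 0 0 0" --pt "-40 0 0 0" --pt "-40 0 0 0" --pt "-40 0 0 0" --pt "0 0 0 0" --hand 0.4

```text
time: 8.22
tool_pos: [615.8, 251.4, 252.0]
tcp_rot: [1.842, 1.563, 0.271]
contact_force: [0.4, 0.7, 0.4]
grip_width: 37.1
```

Emit:
send_rows --pt "0 -18 46 0" --pt "0 -18 46 0" --pt "0 -18 47 0" --pt "0 -18 47 0" --pt "0 -18 47 0" --pt "0 -18 47 0" --pt "0 0 0 -10" --pt "0 0 0 -10" --hand 0.6

```text
time: 9.22
tool_pos: [505.6, -29.7, 246.8]
tcp_rot: [-2.18, 1.569, 2.886]
contact_force: [-0.1, 0.0, 0.8]
grip_width: 55.1
```

Emit:
send_rows --pt "0 0 0 -10" --pt "0 0 0 -10" --pt "0 0 0 -10" --pt "0 0 0 -10" --pt "0 0 0 -10" --pt "0 0 0 -10" --pt "0 0 0 -10" --pt "0 0 0 0"

```text
time: 10.22
tool_pos: [505.9, -28.9, 246.9]
tcp_rot: [2.895, 1.569, 2.894]
contact_force: [1.0, -0.2, 0.1]
grip_width: 54.9
```

Run:
```python
from h import *
go(507,-28.5,113,90); o,c=cap('wrist','w4.png'); np.save('w4.npy',dict(c,o=o),allow_pickle=True); print(o['tool_pos'],proj(c,[[507,-28.5,132]],o))
```

```text
tool y dir 89.92 deg, tilt -1.0000; shift [133.9   0.3   1.3] turn -0.08 j6 -1.78
[505.94023231 -28.86232688 246.85797415] [[323.531544   196.66852957]]
```

View pics/w4.png

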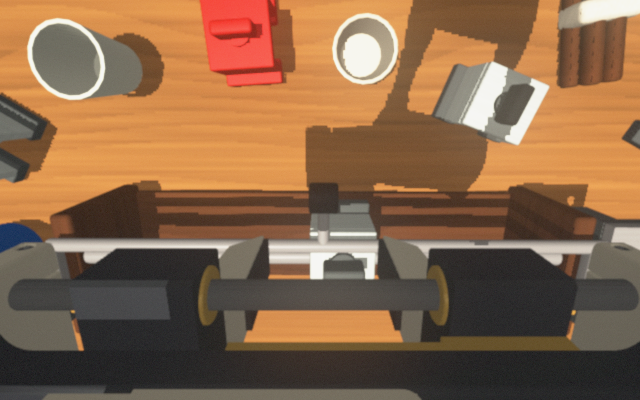

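Knob at (323,197), exactly as predicted; clamp_0 sits at about rack y +17. I'll descend and pinch the knob.

Emit:
send_rows --pt "45 0 1 0" --pt "45 0 0 0" --pt "30 0 0 0" --pt "14 0 0 0" --pt "0 0 0 0" --pt "0 0 0 0"

```text
time: 11.02
tool_pos: [508.4, -29.1, 114.9]
tcp_rot: [-0.169, 1.569, -0.169]
contact_force: [0.3, -0.2, 0.5]
grip_width: 54.8
```

Emit:
send_rows --pt "0 0 0 0" --pt "0 0 0 0" --pt "0 0 0 0" --pt "0 0 0 0" --pt "0 0 0 0" --hand 0.0

```text
time: 11.65
tool_pos: [507.6, -28.7, 113.9]
tcp_rot: [1.031, 1.57, 1.031]
contact_force: [-1.2, 1.6, 3.2]
grip_width: 23.7
```

Emit:
send_rows --pt "-18.2 0 1.6 0" --pt "-17.7 0 4.7 0" --pt "-16.6 0 7.8 0" --pt "-15 0 10.5 0" --pt "-12.9 0 12.9 0" --pt "-10.5 0 15 0" --pt "0 0 0 0"

```text
time: 12.52
tool_pos: [559.9, -28.9, 204.4]
tcp_rot: [3.042, 1.57, 3.043]
contact_force: [-2.8, 0.5, 3.4]
grip_width: 23.8
```

Emit:
send_rows --pt "-7.8 0 16.6 0" --pt "-4.7 0 17.7 0" --pt "-1.6 0 18.2 0" --pt "1.6 0 18.2 0" --pt "4.7 0 17.7 0" --pt "7.8 0 16.6 0" --pt "0 0 0 0" --pt "0 0 0 0"

```text
time: 13.52
tool_pos: [666.4, -29.5, 205.4]
tcp_rot: [-0.209, 1.566, -0.209]
contact_force: [5.1, -2.6, 2.7]
grip_width: 23.7
```

Emit:
send_rows --pt "0 0 0 0" --pt "0 0 0 0" --pt "0 0 0 0" --pt "-25 0 0 0" --pt "-35 0 0 0" --pt "-35 0 0 0" --pt "0 35 -46 0" --pt "0 35 -46 0" --hand 0.6

```text
time: 14.52
tool_pos: [571.9, 41.6, 299.3]
tcp_rot: [1.821, 1.57, 1.82]
contact_force: [-0.8, 0.1, 0.8]
grip_width: 55.3
```

Emit:
send_rows --pt "0 35 -46 0" --pt "0 35 -46 0" --pt "0 35 -47 0" --pt "40 0 0 0" --pt "40 0 0 0" --pt "0 0 0 0" --pt "0 0 0 0"

```text
time: 15.4
tool_pos: [434.8, 146.1, 221.0]
tcp_rot: [0.203, 1.569, 0.203]
contact_force: [-0.3, -0.0, -0.0]
grip_width: 55.1
```

```bash
cat >> h.py <<'E'
def wing(f,z=96):
    o,c=cap('wrist',f+'.png');np.save(f+'.npy',dict(c,o=o),allow_pickle=True)
    h=cv2.cvtColor(c['image'],cv2.COLOR_RGB2HSV);m=((h[:,:,1]<60)&(h[:,:,2]>90)).astype(np.uint8);m[270:]=0
    k,l,st,ce=cv2.connectedComponentsWithStats(m)
    for i in range(1,k):
        if st[i,4]>1500:
            cn=cv2.findContours((l==i).astype(np.uint8),0,2)[0][0];hull=np.zeros_like(m);cv2.fillPoly(hull,[cv2.convexHull(cn)],1)
            w=ray(c,np.argwhere(l==i)[:,::-1],70,o)[:,:2].astype(np.float32);r=cv2.minAreaRect(w)
            d=(hull>0)&(h[:,:,2]<100);d=cv2.morphologyEx(d.astype(np.uint8),2,np.ones((3,3)))
            kk,ll,s2,c2=cv2.connectedComponentsWithStats(d)
            print('crown',np.round(ce[i]),st[i,4],np.round(r[0],1),np.round(r[1],1),round(r[2],1))
            for j in range(1,kk):
                if s2[j,4]>150:
                    q=ray(c,np.argwhere(ll==j)[:,::-1],90,o)[:,:2].astype(np.float32);rr=cv2.minAreaRect(q)
                    print('  wing',np.round(c2[j]),s2[j,4],np.round(rr[0],1),np.round(rr[1],1),round(rr[2],1))
    print('tcp',o['tool_pos'],o['grip_width'],o['time']);return o,c
E
python3 - <<'E'
from h import *
wing('w5')
E
```

```text
crown [182. 125.] 3363 [380.4  20.5] [58.1 60.3] 40.3
crown [319. 177.] 3889 [428.9 142. ] [70.  65.1] 68.7
  wing [321. 186.] 769 [432.3 144.2] [38.  21.1] 0.5
crown [545. 193.] 5434 [446.  355.2] [100.4  70. ] 63.6
  wing [551. 195.] 220 [440.4 347.8] [17.  12.9] 90.0
tcp [434.79898121 146.0739204  220.95062471] 55.07588564003104 15.4
```

View pics/w5.png

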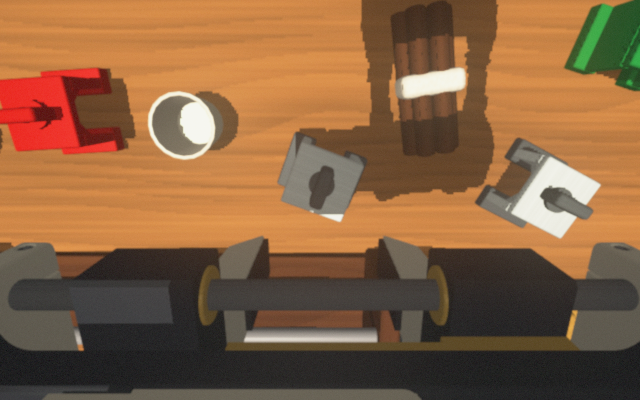

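The view shows clamp A's wing running from about (325,167) to (316,205), and the crown edges give the wing's long axis at -21°. I'll turn the jaws to grip the wing's ends, so the body clears the open keeper later, then descend.

Emit:
send_rows --pt "0 -2 -2 -9.8" --pt "0 0 0 -9.8" --pt "0 0 0 -9.8" --pt "0 0 0 -9.8" --pt "0 0 0 -9.8" --pt "0 0 0 -9.8" --pt "0 0 0 -9.8" --pt "30 0 0 0" --hand 0.7

```text
time: 16.45
tool_pos: [434.7, 144.3, 192.6]
tcp_rot: [-1.037, 1.562, 0.162]
contact_force: [1.2, 0.6, -0.8]
grip_width: 64.6
```

Emit:
send_rows --pt "30 0 0 0" --pt "30 0 0 0" --pt "25 0 0 0" --pt "16 0 0 0" --pt "10 0 0 0" --pt "5 0 0 0" --pt "0 0 0 0"

```text
time: 17.32
tool_pos: [432.4, 144.1, 74.0]
tcp_rot: [-0.914, 1.57, 0.284]
contact_force: [0.0, -0.3, 0.3]
grip_width: 64.2
```

Emit:
send_rows --pt "0 0 0 0" --pt "0 0 0 0" --pt "0 0 0 0" --pt "0 0 0 0" --pt "0 0 0 0" --hand 0.0

```text
time: 17.95
tool_pos: [432.5, 144.0, 73.9]
tcp_rot: [-1.11, 1.57, 0.087]
contact_force: [1.3, -0.8, 0.6]
grip_width: 35.6
```

Emit:
send_rows --pt "-15 0 0 0" --pt "-40 0 0 0" --pt "-50 0 0 0" --pt "-61 0 0 9.8" --pt "0 0 0 9.8" --pt "0 0 0 9.8" --pt "0 0 0 9.8" --pt "0 0 0 9.8"

```text
time: 18.95
tool_pos: [430.6, 143.9, 238.1]
tcp_rot: [2.891, 1.566, -3.055]
contact_force: [-0.8, -0.2, -6.6]
grip_width: 35.6
```

Emit:
send_rows --pt "0 0 0 9.8" --pt "0 0 0 9.8" --pt "0 0 0 0" --pt "0 -24 46 0" --pt "0 -24 46 0" --pt "0 -24 47 0" --pt "0 0 0 0" --pt "0 0 0 0"

```text
time: 19.95
tool_pos: [570.1, 72.0, 238.1]
tcp_rot: [3.028, 1.567, 3.03]
contact_force: [0.4, -0.6, -8.4]
grip_width: 35.4
```

Run:
```python
from h import *
o,c=cap('wrist','w6.png');np.save('w6.npy',dict(c,o=o),allow_pickle=True)
o,c=cap('scene','s6.png')
go(572,71,127,90,o);print(o['grip_width'],o['tool_pos'])
a=cv2.imread('pics/w6.png')[:400,120:520];b=cv2.resize(cv2.imread('pics/s6.png')[110:310,180:380],(400,400),interpolation=2)
cv2.imwrite('pics/c6.png',np.hstack([a,b]))
```

```text
tool y dir 90.14 deg, tilt -1.0000; shift [111.6  -1.4   2.4] turn 0.14 j6 -1.58
35.729958679281665 [569.92940932  72.34977714 238.60487019]
```

View pics/c6.png

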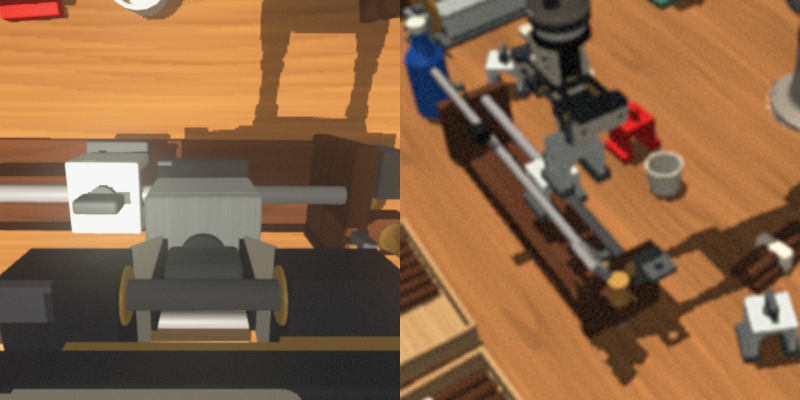

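Run:
```python
from h import *
c=cam('w6');o=c['o'];g=c['image'].astype(int)
for u in (140,150,160,420,440,455):
    v=g[170:225,u].min(axis=1);r=np.where(v>105)[0]+170;print(u,r.min(),r.max(),ray(c,[u,(r.min()+r.max())/2],107,o)[0].round(1))
print(ray(c,[223,197],123,o))
```

```text
140 185 201 [572.4 -89.4 107. ]
150 185 201 [572.3 -80.6 107. ]
160 185 202 [572.8 -71.9 107. ]
420 193 194 [572.4 157.6 107. ]Traceback (most recent call last):
  File "<stdin>", line 4, in <module>
    return umr_minimum(a, axis, None, out, keepdims, initial, where)
ValueError: zero-size array to reduction operation minimum which has no identity
```

Rail x is 572.4, which agrees. Lower the clamp.

Emit:
send_rows --pt "25 0 1 0" --pt "25 0 1 0" --pt "25 0 0 0" --pt "15 0 0 0" --pt "10 0 0 0" --pt "6 0 0 0" --pt "3 0 0 0" --pt "0 0 0 0"

```text
time: 21.05
tool_pos: [573.2, 72.1, 130.9]
tcp_rot: [0.069, 1.57, 0.069]
contact_force: [-0.1, -0.1, -8.1]
grip_width: 35.8
```

Emit:
send_rows --pt "2 0 0 0" --pt "1.5 0 0 0" --pt "1 0 0 0" --pt "0 0 0 0"

```text
time: 21.55
tool_pos: [573.3, 72.1, 128.2]
tcp_rot: [-0.036, 1.569, -0.035]
contact_force: [-5.9, 0.5, 7.2]
grip_width: 36.0
```

Emit:
send_rows --pt "0 0 0 0" --pt "0 0 0 0" --pt "0 0 0 0" --pt "-20 0 0 0" --pt "-50 0 0 0" --pt "-50 0 0 0" --pt "0 0 0 0" --hand 0.6

```text
time: 22.42
tool_pos: [575.2, 72.1, 250.6]
tcp_rot: [0.005, 1.562, 0.006]
contact_force: [0.1, -0.5, -0.8]
grip_width: 55.2
```

Emit:
send_rows --pt "0 48 -20 0" --pt "0 48 -20 0" --pt "0 48 -21 0" --pt "0 48 -21 0" --pt "5 49 -21 0" --pt "20 49 -21 0" --pt "0 0 0 0" --pt "0 0 0 0"

```text
time: 23.42
tool_pos: [448.9, 361.7, 220.4]
tcp_rot: [-2.234, 1.57, -2.233]
contact_force: [0.0, -0.5, 0.4]
grip_width: 55.5
```

Run:
```python
from h import *
wing('w7')
```

```text
crown [329. 179.] 3588 [445.9 366.7] [60.2 66.5] 63.5
  wing [329. 187.] 823 [445.1 367.5] [36.9 22.8] 63.5
tcp [448.92737105 361.70407352 220.44349317] 55.456041915756714 23.425
```

View pics/w7.png

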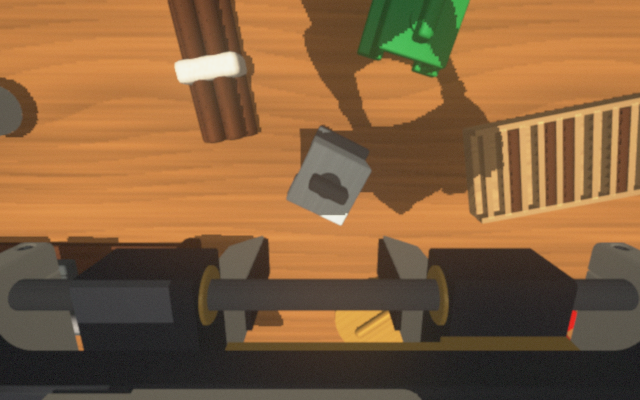

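Clamp B's wing is centred at (329,187) with its axis at 63.5°.

Emit:
send_rows --pt "0 5 -2 8.8" --pt "0 0 0 8.8" --pt "0 0 0 8.9" --pt "50 0 0 0" --pt "50 0 0 0" --pt "30 0 0 0" --pt "0 0 0 0" --pt "0 0 0 0" --hand 0.7

```text
time: 24.48
tool_pos: [448.4, 366.9, 92.8]
tcp_rot: [1.012, 1.568, 0.549]
contact_force: [-0.2, 0.7, 0.7]
grip_width: 64.3
```

Run:
```python
from h import *
o,c=cap('wrist','w8.png');print(o['tool_pos']);cv2.imwrite('pics/c8.png',c['image'][130:330,200:450,::-1])
```

```text
[448.42858022 366.8883942   92.76219134]
```

View pics/c8.png

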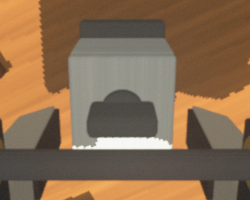

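Clamp B's wing is square and centred between the fingers, at crop x 88–158 (full-image u of about 323). I'll descend and grip.

Emit:
send_rows --pt "10 0 0 0" --pt "8 0 0 0" --pt "0 0 0 0" --pt "0 0 0 0"

```text
time: 25.02
tool_pos: [447.0, 367.1, 73.1]
tcp_rot: [2.705, 1.571, 2.243]
contact_force: [1.1, -1.4, -0.1]
grip_width: 64.5
```

Emit:
send_rows --pt "0 0 0 0" --pt "0 0 0 0" --pt "0 0 0 0" --pt "0 0 0 0" --pt "0 0 0 0" --hand 0.0

```text
time: 25.65
tool_pos: [447.0, 367.0, 73.2]
tcp_rot: [-1.114, 1.571, -1.576]
contact_force: [-1.1, -0.5, 1.5]
grip_width: 35.7
```

Emit:
send_rows --pt "-15 0 0 0" --pt "-40 0 0 0" --pt "-50 0 0 0" --pt "-61 0 0 0" --pt "0 0 0 -8.8" --pt "0 0 0 -8.8" --pt "0 0 0 -8.9" --pt "0 0 0 0"

```text
time: 26.65
tool_pos: [446.5, 366.8, 239.0]
tcp_rot: [-2.724, 1.569, -2.725]
contact_force: [0.6, 0.4, -7.5]
grip_width: 35.6
```

Run:
```python
from h import *
go(572,-97,238,90);o=get_obs();print(o['tool_pos'],o['grip_width'],o['contact_force'])
```

```text
tool y dir 89.94 deg, tilt -1.0000; shift [   1.1 -463.7  126.1] turn -0.06 j6 -1.01
[446.45406425 366.81900002 238.98825355] 35.629262387736496 [ 0.60819942  0.37725261 -7.49142767]
```

Emit:
send_rows --pt "0 -30 0 0" --pt "0 -50 0 0" --pt "0 -58 0 0" --pt "0 -58 0 0" --pt "0 -58 0 0" --pt "0 -58 0 0" --pt "0 -58 0 0" --pt "0 -50 0 0"

```text
time: 27.65
tool_pos: [446.6, -54.9, 239.5]
tcp_rot: [-0.097, 1.57, -0.102]
contact_force: [1.3, 0.5, -7.0]
grip_width: 35.4
```

Emit:
send_rows --pt "0 -28 20 0" --pt "0 -16 45 0" --pt "0 0 40 0" --pt "0 0 21 0" --pt "0 0 0 0" --pt "0 0 0 0" --pt "0 0 0 0"

```text
time: 28.52
tool_pos: [572.4, -96.8, 239.3]
tcp_rot: [2.718, 1.57, 2.717]
contact_force: [0.1, 0.8, -7.5]
grip_width: 35.9
```

Run:
```python
from h import *
go(572.5,-97,131,90);o,c=cap('wrist','w9.png');print(o['tool_pos'],o['grip_width'],o['contact_force'])
```

```text
tool y dir 89.95 deg, tilt -1.0000; shift [108.3  -0.2   0.2] turn -0.05 j6 -1.87
[572.38677371 -96.83786448 239.30650222] 35.88563794572142 [ 0.10002335  0.7950607  -7.51082464]
```

View pics/w9.png

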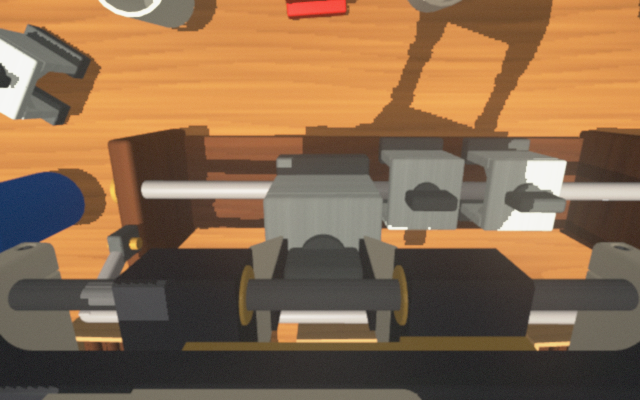

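Two clamps hang upright at (425,190) and (515,190), and clamp B is squarely above the free rail. Lowering.

Emit:
send_rows --pt "25 0 0 0" --pt "25 0 0 0" --pt "25 0 0 0" --pt "15 0 0 0" --pt "10 0 0 0" --pt "6 0 0 0" --pt "2 0 0 0" --pt "0 0 0 0"

```text
time: 29.58
tool_pos: [573.3, -97.0, 131.5]
tcp_rot: [-0.164, 1.57, -0.164]
contact_force: [-0.8, -0.9, -6.4]
grip_width: 35.8
```

Emit:
send_rows --pt "1.5 0 0 0" --pt "1.5 0 0 0" --pt "1 0 0 0" --pt "0 0 0 0"

```text
time: 30.08
tool_pos: [573.0, -97.0, 127.2]
tcp_rot: [-3.036, 1.571, -3.036]
contact_force: [-0.6, -0.3, -5.1]
grip_width: 35.8
```

Emit:
send_rows --pt "1 0 0 0" --pt "0 0 0 0" --pt "0 0 0 0"

```text
time: 30.45
tool_pos: [573.2, -97.0, 127.1]
tcp_rot: [-0.239, 1.57, -0.238]
contact_force: [-4.1, 0.1, 6.7]
grip_width: 35.7
```

Emit:
send_rows --pt "0 0 0 0" --pt "0 0 0 0" --pt "0 0 0 0" --pt "-20 0 0 0" --pt "-50 0 0 0" --pt "-50 0 0 0" --pt "0 0 0 0" --hand 0.6

```text
time: 31.32
tool_pos: [575.2, -97.5, 250.6]
tcp_rot: [-0.284, 1.562, -0.284]
contact_force: [0.4, 0.2, -0.6]
grip_width: 55.2
```

Emit:
send_rows --pt "0 -49 -20 0" --pt "0 -50 -20 0" --pt "0 -50 -20 0" --pt "0 -50 -20 0" --pt "0 -50 -20 0" --pt "25 -50 0 0" --pt "0 0 0 0" --pt "0 0 0 0"

```text
time: 32.33
tool_pos: [473.0, -395.4, 220.1]
tcp_rot: [2.091, 1.569, 2.091]
contact_force: [0.1, 0.6, -0.1]
grip_width: 55.0
```

Run:
```python
from h import *
wing('w10')
T=cam('top0');print('spray top',ray(T,[446,142.5],188))
```

```text
crown [ 61. 115.] 19251 [ 414.5 -622.5] [194.8 103. ] 7.0
  wing [67. 96.] 2037 [ 402.5 -602. ] [159.2   9. ] 7.2
  wing [93. 75.] 4692 [ 401.  -577.7] [158.4  28.3] 7.1
  wing [ 89. 220.] 205 [ 499.4 -601.5] [33.8 10.5] 89.9
crown [480.  97.] 6097 [ 398.2 -258.5] [69.2 82.7] 27.2
crown [324. 179.] 3627 [ 469.1 -395. ] [60.8 66.6] 56.9
  wing [323. 187.] 806 [ 468.6 -394.1] [37.2 22.4] 61.1
tcp [ 472.9542263  -395.41431831  220.0789951 ] 55.00121006018346 32.325
spray top [[ 608.45809419 -419.56941171  188.        ]]
```

View pics/w10.png

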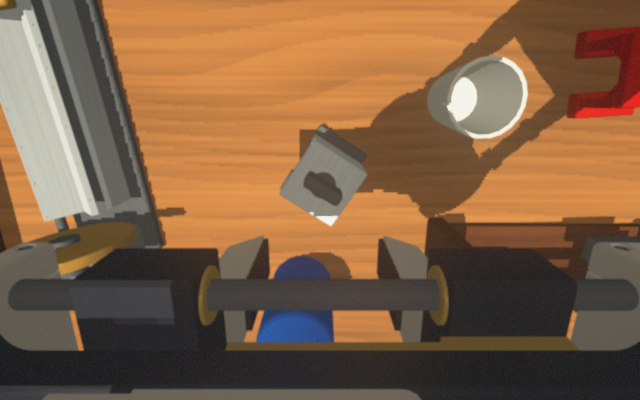

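Clamp C's wing is at (323,187) with its axis at about 57°. The spray is at about (608,-419), 90 mm clear of the gripper body for that turn.

Emit:
send_rows --pt "0 1 -2.5 8.4" --pt "0 0 0 8.4" --pt "0 0 0 8.4" --pt "0 0 0 8.3" --pt "50 0 0 0" --pt "50 0 0 0" --pt "25 0 0 0" --pt "0 0 0 0" --hand 0.7

```text
time: 33.38
tool_pos: [470.5, -392.9, 94.9]
tcp_rot: [2.845, 1.567, 2.262]
contact_force: [0.0, -0.3, 0.7]
grip_width: 64.3
```

Run:
```python
from h import *
o,c=cap('wrist','w11.png');print(o['tool_pos'])
h=cv2.cvtColor(c['image'],cv2.COLOR_RGB2HSV)[130:277,200:450,2]
a=cv2.imread('pics/w8.png',0)[130:277,200:450];b=cv2.imread('pics/w11.png',0)[130:277,200:450]
for n,x in(('B',a),('C',b)):
    m=(x<75).astype(np.uint8);m[:,:75]=0;m[:,172:]=0;m[:80]=0
    k,l,st,ce=cv2.connectedComponentsWithStats(m);i=1+np.argmax(st[1:,4]);print(n,st[i],ce[i],cv2.minAreaRect(np.argwhere(l==i)[:,::-1].astype(np.float32)))
```

```text
[ 470.52814303 -392.91357705   94.94578593]
B [ 89 102  65  16 628] [118.97452229 108.62579618] ((120.881591796875, 108.97406768798828), (14.229140281677246, 64.20752716064453), 88.31531524658203)
C [  86   94   67   41 1143] [117.97637795 112.38495188] ((116.32368469238281, 111.28581237792969), (32.844886779785156, 67.68037414550781), 78.51800537109375)
```

Emit:
send_rows --pt "10 0 0 0" --pt "10 0 0 0" --pt "0 0 0 0" --pt "0 0 0 0"

```text
time: 33.92
tool_pos: [470.7, -395.1, 76.3]
tcp_rot: [0.107, 1.57, -0.478]
contact_force: [-0.2, 1.0, -0.0]
grip_width: 64.3
```

Emit:
send_rows --pt "0 0 0 0" --pt "0 0 0 0" --pt "0 0 0 0" --pt "0 0 0 0" --pt "0 0 0 0" --hand 0.0

```text
time: 34.55
tool_pos: [470.7, -394.9, 76.2]
tcp_rot: [0.775, 1.571, 0.19]
contact_force: [-0.4, 1.2, 0.0]
grip_width: 35.6
```

Emit:
send_rows --pt "-15 0 0 0" --pt "-40 0 0 0" --pt "-50 0 0 0" --pt "-61 0 0 0" --pt "0 0 0 -8.4" --pt "0 0 0 -8.4" --pt "0 0 0 -8.4" --pt "0 0 0 -8.3"

```text
time: 35.55
tool_pos: [470.2, -394.5, 242.0]
tcp_rot: [2.297, 1.569, 2.302]
contact_force: [-0.4, -0.4, -5.8]
grip_width: 36.0
```

Run:
```python
from h import *
go(572.5,-178,131,90);o=get_obs();print(o['tool_pos'],o['grip_width'],o['contact_force'])
```

```text
tool y dir 90.28 deg, tilt -1.0000; shift [111.1 215.9 103.5] turn 0.28 j6 -2.40
[ 470.18293225 -394.53526214  241.99263848] 36.01395106526118 [-0.35017843 -0.43153793 -5.83441047]
```

Emit:
send_rows --pt "0 40 0 0.3" --pt "0 50 10 0" --pt "0 50 25 0" --pt "0 50 37 0" --pt "0 25 30 0" --pt "0 0 0 0" --pt "0 0 0 0" --pt "0 0 0 0"

```text
time: 36.55
tool_pos: [572.7, -181.3, 242.1]
tcp_rot: [2.961, 1.57, 2.955]
contact_force: [-0.1, 1.0, -6.0]
grip_width: 35.9
```

Run:
```python
from h import *
go(572.5,-180,131,90);o,c=cap('wrist','w12.png');print(o['grip_width'],o['contact_force'])
```

```text
tool y dir 89.63 deg, tilt -1.0000; shift [111.1   1.3  -0.2] turn -0.37 j6 -2.00
35.888638856908855 [-0.0528621   1.04819554 -6.04766382]
```

Emit:
send_rows --pt "25 1 0 0" --pt "25 0 0 0" --pt "25 0 0 0" --pt "15 0 0 0" --pt "10 0 0 0" --pt "7 0 0 0" --pt "2 0 0 0" --pt "0 0 0 0"

```text
time: 37.6
tool_pos: [573.7, -179.6, 133.5]
tcp_rot: [-0.286, 1.57, -0.291]
contact_force: [-0.0, -0.6, -5.7]
grip_width: 35.3
```

Emit:
send_rows --pt "1.5 0 0 0" --pt "1.5 0 0 0" --pt "1 0 0 0" --pt "0 0 0 0"

```text
time: 38.1
tool_pos: [574.0, -179.7, 131.7]
tcp_rot: [-0.449, 1.568, -0.454]
contact_force: [-4.6, 1.3, 10.1]
grip_width: 35.7
```

Emit:
send_rows --pt "0 0 0 0" --pt "0 0 0 0" --pt "0 0 0 0" --pt "-20 0 0 0" --pt "-50 0 0 0" --pt "-50 0 0 0" --pt "0 0 0 0" --hand 0.6

```text
time: 38.98
tool_pos: [575.4, -180.3, 253.8]
tcp_rot: [-0.413, 1.562, -0.418]
contact_force: [0.4, 0.8, -1.0]
grip_width: 55.1
```

Emit:
send_rows --pt "-20 0 -50 0" --pt "-20 0 -50 0" --pt "0 50 -20 0" --pt "0 50 0 0" --pt "0 0 0 0" --pt "0 0 0 0"

```text
time: 39.72
tool_pos: [454.0, -79.1, 288.5]
tcp_rot: [-3.012, 1.57, -3.016]
contact_force: [0.3, -0.5, 0.4]
grip_width: 55.2
```

Run:
```python
from h import *
o,c=cap('wrist','w13.png');np.save('w13.npy',dict(c,o=o),allow_pickle=True);print(o['tool_pos'])
_,t=cap('top','t13.png');_,s=cap('scene','s13.png')
a=cv2.imread('pics/w13.png')
b=cv2.resize(cv2.imread('pics/s13.png')[110:290,180:340],(320,360),interpolation=2)
d=cv2.resize(cv2.imread('pics/t13.png')[130:230,170:450],(480,171),interpolation=2)
can=np.zeros((600,800,3),np.uint8);can[:225,:360]=cv2.resize(a,(360,225));can[230:590,:320]=b;can[:225,370:770]=cv2.resize(a[150:400,:444],(400,225));can[240:411,320:]=d
e=cv2.resize(a[120:280,60:500],(470,171));can[420:591,325:795]=e
cv2.imwrite('pics/c13.png',can)
```

```text
[454.02214185 -79.14490052 288.51948458]
```

View pics/c13.png

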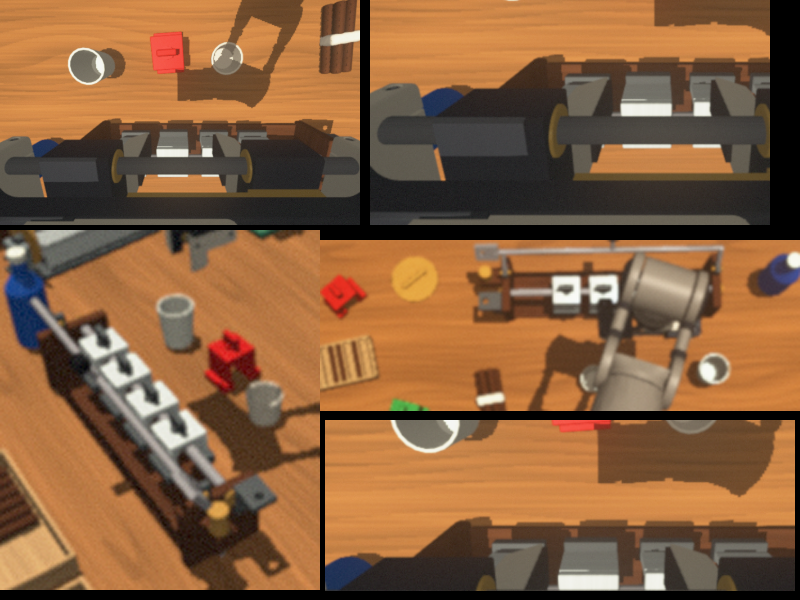

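All four clamps hang upright and evenly spaced in the scene crop, with the keeper open and the pin parked. That was the last picture I can view, so I'll use numbers from here. Next is the keeper knob, held at TCP (665,-29,205) when open.

Emit:
send_rows --pt "-10 12 53 0" --pt "-10 12 53 0" --pt "-10 13 53 0" --pt "0 13 52 0" --pt "0 0 0 0" --pt "0 0 0 0" --pt "0 0 0 0"

```text
time: 40.75
tool_pos: [664.4, -30.7, 320.1]
tcp_rot: [-0.224, 1.57, -0.231]
contact_force: [0.1, -0.2, 0.1]
grip_width: 54.8
```

Run:
```python
from h import *
o,c=cap('wrist','w14.png');go(665.5,-29,205,90,o);print(o['tool_pos'],proj(c,[[665,-29,223]],o))
g=cv2.cvtColor(c['image'],cv2.COLOR_RGB2GRAY);m=(g<45).astype(np.uint8);m[250:]=0
k,l,st,ce=cv2.connectedComponentsWithStats(m)
for i in range(1,k):
    if st[i,4]>200:print(st[i],ce[i])
```

```text
tool y dir 89.65 deg, tilt -1.0000; shift [115.1   1.8   1. ] turn -0.35 j6 -1.73
[664.40442987 -30.72529313 320.14289891] [[325.41631802 201.83063068]]
[ 93  39  34  43 760] [107.11184211  58.29078947]
[ 102   90   38   70 1112] [116.73381295 125.05755396]
[   0   93   62   59 2874] [ 26.79123173 121.92553932]
```

Run:
```python
import cv2,numpy as np
g=cv2.cvtColor(cv2.imread('pics/w14.png'),cv2.COLOR_BGR2HSV)[:,:,2]
print(g[160:245:7,275:376:8])
```

```text
[[152 150 150 148 147 147  96  99  99  98  99  99  96]
 [111 112 111 109 110 111  96 109 108 105 105 105 103]
 [156 158 163 164 164 165  95 146 164 164 161 160 157]
 [196 192 191 193 190 188  98 162 187 181 184 184 184]
 [187 186 185 183 185  70  65  65  93 182 182 185 184]
 [189 187 190 190 190  65  66  59  67 190 191 190 192]
 [192 188 190 189 187  62  60  65  65 186 189 190 189]
 [189 190 190 185 187  60  63  60  63 189 192 192 192]
 [203 204 201 203 201  63  59  62  74 196 194 196 195]
 [197 197 194 194 195 195 197 194 192 190 189 186 185]
 [202 202 198 199 199 198 195 194 196 194 190 193 188]
 [ 96  98  96  99  98  98  99  98  99  99  99 100 100]
 [150 162 169 183 190 193 196 199 202 208 212 214 219]]
```

Knob at (327,203), as predicted. Descend and pinch.

Emit:
send_rows --pt "30 2 1 -0.3" --pt "35 0 0 0" --pt "30 0 0 0" --pt "15 0 0 0" --pt "5 0 0 0" --pt "0 0 0 0" --pt "0 0 0 0"

```text
time: 41.68
tool_pos: [666.8, -28.1, 205.5]
tcp_rot: [-0.115, 1.568, -0.115]
contact_force: [-0.3, 0.0, 0.4]
grip_width: 55.2
```

Emit:
send_rows --pt "0 0 0 0" --pt "0 0 0 0" --pt "0 0 0 0" --pt "0 0 0 0" --pt "0 0 0 0" --hand 0.0

```text
time: 42.3
tool_pos: [666.3, -29.5, 204.1]
tcp_rot: [-1.522, 1.569, -1.523]
contact_force: [-0.5, -4.6, -0.6]
grip_width: 23.9
```

Swing shut along the reverse arc.

Emit:
send_rows --pt "-7.8 0 -16.6 0" --pt "-4.7 0 -17.7 0" --pt "-1.6 0 -18.2 0" --pt "1.6 0 -18.2 0" --pt "4.7 0 -17.7 0" --pt "7.8 0 -16.6 0" --pt "0 0 0 0"

```text
time: 43.18
tool_pos: [560.6, -28.9, 205.2]
tcp_rot: [-1.077, 1.569, -1.077]
contact_force: [-4.0, -3.7, 4.8]
grip_width: 23.7
```

Emit:
send_rows --pt "10.5 0 -15 0" --pt "12.9 0 -12.9 0" --pt "15 0 -10.5 0" --pt "16.6 0 -7.8 0" --pt "17.7 0 -4.7 0" --pt "0 0 0 0"

```text
time: 43.92
tool_pos: [508.1, -28.7, 130.2]
tcp_rot: [-3.005, 1.566, -3.005]
contact_force: [-5.8, -4.8, -1.8]
grip_width: 23.8
```

Emit:
send_rows --pt "9.1 0 -1.2 0" --pt "6 0 -0.4 0" --pt "3 0 0 0" --pt "0 0 0 0" --pt "0 0 0 0"

```text
time: 44.55
tool_pos: [506.4, -28.7, 112.6]
tcp_rot: [-3.014, 1.565, -3.014]
contact_force: [-8.3, -5.9, 0.1]
grip_width: 23.8
```

Emit:
send_rows --pt "0 0 0 0" --pt "0 0 0 0" --pt "0 0 0 0" --pt "-20 0 0 0" --pt "-40 0 0 0" --pt "-40 0 0 0" --pt "-40 0 0 0" --pt "0 0 0 10" --hand 0.6

```text
time: 45.55
tool_pos: [510.5, -28.1, 256.9]
tcp_rot: [0.01, 1.564, -0.168]
contact_force: [0.1, -0.1, -0.4]
grip_width: 54.8
```

Run:
```python
from h import *
o,c=cap('wrist','w15.png');print(o['tool_pos'],'expect knob',proj(c,[[507.4,-28.7,132]],o))
g=cv2.cvtColor(c['image'],cv2.COLOR_RGB2HSV)[:,:,2];u,v=proj(c,[[507.4,-28.7,132]],o)[0].astype(int);print(g[v-30:v+31:6,u-35:u+36:7])
```

```text
[510.4534374  -28.087442   256.86517817] expect knob [[321.81838003 187.81849289]]
[[227 227 228 131 121 123 119 120 121 121 118]
 [223 224 224 176 122 120 119 118 117 117 118]
 [223 222 223 130 118 120 132 117 112 114 114]
 [221 220 220 183  84  62  58 182 142 122 121]
 [206 179 138  69  63  65  61  86  81  77  81]
 [118 110  96  79  65  62  63  61  76  75  71]
 [ 89  85  87  81  65  61  62  61  90 129 131]
 [102  87  85  84  62  62  63  58  80 110  91]
 [136  80  81  79  83 109 109 120 118 119 119]
 [122  78  86  86  86 107 110 120 119 120 117]
 [122  88  84  84  87 139 145 128 128 150 212]]
```

Emit:
send_rows --pt "0 0 0 10" --pt "0 0 0 10" --pt "0 0 0 10" --pt "0 0 0 10" --pt "0 0 0 10" --pt "0 0 0 10" --pt "0 0 0 10" --pt "0 0 0 10" --hand 0.45

```text
time: 46.6
tool_pos: [508.6, -27.8, 252.8]
tcp_rot: [-1.985, 1.57, 2.724]
contact_force: [0.7, 0.7, -0.7]
grip_width: 41.4
```

Emit:
send_rows --pt "0 18 -46 0" --pt "0 18 -46 0" --pt "0 18 -47 0" --pt "0 18 -47 0" --pt "0 18 -47 0" --pt "0 18 -47 0" --pt "0 0 0 0" --pt "0 0 0 0"

```text
time: 47.6
tool_pos: [616.4, 251.9, 252.5]
tcp_rot: [-1.094, 1.569, -2.663]
contact_force: [0.5, 0.0, 0.7]
grip_width: 41.2
```

Run:
```python
from h import *
o,c=cap('wrist','w16.png');np.save('w16.npy',dict(c,o=o),allow_pickle=True);print(o['tool_pos'],o['grip_width']);go(614.9,251.2,106,0,o)
h=cv2.cvtColor(c['image'],cv2.COLOR_RGB2HSV)
m=((h[:,:,0]>14)&(h[:,:,0]<28)&(h[:,:,1]>120)&(h[:,:,2]>70)).astype(np.uint8);m[250:]=0;m[:,:280]=0;m[:,370:]=0
E=proj(c,[[614.9,251.2,138],[550.2,251.5,137]],o);print('expected pin top, lug',E)
u,v=E[0].astype(int);print(h[v-30:v+31:6,u-32:u+33:8,2]);u,v=E[1].astype(int);print(h[v-24:v+25:6,u-24:u+25:6,2])
```

```text
[616.35722587 251.89202072 252.47683457] 41.24081436368008
tool y dir 0.12 deg, tilt -1.0000; shift [146.5  -1.3   0.6] turn 0.12 j6 0.27
expected pin top, lug [[321.55280143 195.80747671]
 [244.20619827 194.97519993]]
[[230 220 191 101  99 100 147 229 227]
 [136 218 161  98  98  98 146 228 226]
 [129 123 155 126 130 132 157 130 223]
 [132 123 158 133 170 158 153 133 224]
 [133 124 157 247 247 247 185 133 220]
 [ 99 101 170 247 247 247 247 111 214]
 [ 90  92 168 247 247 247 247  95 102]
 [ 89  91 149 247 247 247 185  93  93]
 [ 90  93 144 166 245 209 155  89  94]
 [124  91 116 101  99 101 128  93  91]
 [181  88  92  89  90  91  92  92  94]]
[[228 232 229 221 234 236 133 128 124]
 [228 127 105 103 102 104 103 103 102]
 [228 138 139 143 143 139 130 130 130]
 [228 235 236 237 213 232 131 129 128]
 [229 234 236 215  90 233 240 242 242]
 [229 233 235 231 111 104 240 242 241]
 [229 232 234 235 239 237 240 242 241]
 [229 231 234 235 237 238 239 241 241]
 [230 231 233 234 237 237 239 241 239]]
```

Emit:
send_rows --pt "30 -1.5 0.5 0" --pt "40 0 0 0" --pt "35 0 0 0" --pt "20 0 0 0" --pt "12 0 0 0" --pt "8 0 0 0" --pt "0 0 0 0" --pt "0 0 0 0" --hand 0.39

```text
time: 48.65
tool_pos: [615.7, 251.6, 109.3]
tcp_rot: [1.877, 1.569, 0.306]
contact_force: [-0.7, -0.8, -0.2]
grip_width: 35.9
```

Emit:
send_rows --pt "0 0 0 0" --pt "0 0 0 0" --pt "0 0 0 0" --pt "0 0 0 0" --pt "0 0 0 0" --hand 0.0

```text
time: 49.28
tool_pos: [615.5, 251.7, 108.9]
tcp_rot: [1.963, 1.57, 0.393]
contact_force: [0.7, 0.6, 4.2]
grip_width: 23.4
```

Emit:
send_rows --pt "-20 0 0 0" --pt "-30 0 0 0" --pt "-30 0 0 0" --pt "-30 0 0 0" --pt "0 0 0 0" --pt "0 0 0 0"

```text
time: 50.02
tool_pos: [614.4, 251.3, 216.3]
tcp_rot: [-1.321, 1.568, -2.892]
contact_force: [-0.1, -0.0, -1.9]
grip_width: 23.5
```

Run:
```python
from h import *
o,c=cap('wrist','w17.png');np.save('w17.npy',dict(c,o=o),allow_pickle=True);print(o['tool_pos'],o['grip_width'],o['contact_force'])
go(550.1,251.4,216,0,o)
g=cv2.imread('pics/w17.png');g3=cv2.imread('pics/w3.png')
c3=cam('w3')
E=proj(c,[[553.3,251.6,137]],o)[0];print('lug hole expected by w3 bias',E)
# hole: dark pixels on the bright lug
u,v=E.astype(int);w=g[v-22:v+23,u-22:u+23].max(axis=2);m=(w<175).astype(np.uint8)
k,l,st,ce=cv2.connectedComponentsWithStats(m)
for i in range(1,k):
    if st[i,4]>20:print(st[i]+[u-22,v-22,0,0,0],ce[i]+[u-22,v-22])
print(w[::4,::4])
# foot of pin
x=cv2.cvtColor(g,cv2.COLOR_BGR2HSV);print(x[205:250:4,300:348:4,1])
```

```text
[614.43859083 251.30036492 216.29458867] 23.492735945343306 [-0.13312356 -0.01328171 -1.88152711]
tool y dir 0.01 deg, tilt -1.0000; shift [  0.5 -64.3  -0.1] turn 0.01 j6 0.27
lug hole expected by w3 bias [240.15483215 207.31101186]
[ 218  185   45   32 1010] [239.99108911 197.26831683]
[[ 98  98  98  95  97  98  98  95  93  90  92  90]
 [121 124 122 125 122 122 118 118 122 122 118 118]
 [125 127 127 126 127 127 126 236 238 223 123 122]
 [126 129 126 126 124 127 125 124 125 125 122 123]
 [128 127 129 124 106 219 216 126 127 128 126 125]
 [197 227 227 171  94 102 233 230 222 226 179 123]
 [232 235 234 162 104  85  87  95 238 241 210 125]
 [232 233 234 217 110 111 105 151 238 239 238 238]
 [233 232 235 234 221 179 194 237 238 239 239 238]
 [231 233 234 232 234 237 235 237 237 239 239 238]
 [232 231 234 232 234 237 235 237 237 238 238 238]
 [232 231 233 230 234 237 236 236 236 237 238 238]]
[[114 136 147 146 150 152 145 156 153 154 148 152]
 [117 142 151 149 152 152 147 152 152 151 156 152]
 [111 142 151 151 157  99  79 146 153 149 153 146]
 [105 132 150 146 116  38  35  40 155 153 153 146]
 [109 126 149 149  87  40  39  46 149 150 152 154]
 [110 130 145 151  63  38  35  38 153 153 153 149]
 [ 97 129 153 146 139 140 152 152 150 155 151 153]
 [104 106 140 150 149 150 150 147 158 148 136 127]
 [101 143 144 148 154 148 145 155 147 149 155 133]
 [118 145 145 150 142 144 140 148 145 153 157 153]
 [116 140 141 143 148 152 149 144 159 155 147 154]
 [125 144 142 146 151 142 153 151 152 149 143 151]]
```

Emit:
send_rows --pt "0 -20 0 0" --pt "0 -24 0 0" --pt "0 -20.3 0 0" --pt "0 0 0 0" --pt "0 0 0 0" --pt "0 0 0 0"

```text
time: 50.82
tool_pos: [551.5, 251.4, 217.8]
tcp_rot: [-1.232, 1.57, -2.803]
contact_force: [0.1, 0.2, -2.0]
grip_width: 23.5
```

Run:
```python
from h import *
o,c=cap('wrist','w18.png');print(o['tool_pos'],o['grip_width'],o['contact_force'])
print(proj(c,[[550.1,251.4,137],[553.3,251.6,137]],o))
g=cv2.imread('pics/w18.png');print(g[188:232:3,300:348:3].max(axis=2))
```

```text
[551.5261235  251.38648196 217.75622887] 23.520298035105224 [ 0.07802415  0.23439356 -2.01250819]
[[321.22521886 207.21280968]
 [325.56217408 206.95259124]]
[[115 114 115 111 115 112 111 113 114 108 106 109 108 107 110 108]
 [120 123 123 126 122 121 121 122 123 119 121 121 121 121 118 119]
 [123 122 121 124 123 120 120 123 124 119 121 120 121 120 122 116]
 [124 123 122 126 122 122 123 121 122 118 122 120 124 118 120 117]
 [125 123 124 127 123 124 118 120 122 118 116 120 122 120 119 117]
 [140 140 137 130 120 120  85  83  85  81  86 118 122 117 119 119]
 [241 243 243 221 138 123  82  81  81  82  77 116 121 121 119 115]
 [241 243 243 244 243 178  87  80  81  81  84 149 188 120 120 117]
 [242 243 242 244 243 221 110  97  93  97 106 219 238 224 225 221]
 [241 242 242 243 243 243 126 106 103 102 182 244 244 244 244 242]
 [241 242 241 243 242 238 102 103 102 103 206 244 244 243 243 242]
 [240 242 241 243 242 225 103 106 105 103 164 244 244 243 243 241]
 [240 241 241 242 242 215 103 102 105 101 150 243 243 243 243 241]
 [240 241 240 241 242 214 105 104 106 104 136 243 243 243 242 241]
 [239 240 240 240 191 127 122 123 122 121 122 169 238 242 242 241]]
```

The hole is about 1 mm further in +x, and the pin's hold is about 1.5 mm towards −y. I'll nudge it and lower.

Emit:
send_rows --pt "0 0.4 -1.2 0" --pt "15 0 0 0" --pt "6 0 0 0" --pt "5 0 0 0" --pt "4 0 0 0" --pt "4 0 0 0" --pt "4 0 0 0" --pt "0 0 0 0"

```text
time: 51.88
tool_pos: [551.2, 252.7, 180.0]
tcp_rot: [-1.402, 1.57, -2.973]
contact_force: [0.0, -0.8, -1.8]
grip_width: 23.4
```

Emit:
send_rows --pt "6 0 0 0" --pt "6 0 0 0" --pt "6 0 0 0" --pt "6 0 0 0" --pt "4 0 0 0" --pt "3 0 0 0" --pt "0 0 0 0" --pt "0 0 0 0"

```text
time: 52.88
tool_pos: [551.4, 252.8, 149.5]
tcp_rot: [2.014, 1.57, 0.444]
contact_force: [-0.6, 0.1, -1.7]
grip_width: 23.1
```

Emit:
send_rows --pt "1.5 0 0 0" --pt "1.5 0 0 0" --pt "0 0 0 0" --pt "0 0 0 0"

```text
time: 53.38
tool_pos: [551.3, 252.7, 146.3]
tcp_rot: [2.252, 1.571, 0.681]
contact_force: [0.9, -0.8, -1.9]
grip_width: 23.3
```

Emit:
send_rows --pt "0 0 0 0" --pt "0 0 0 0" --pt "0 0 0 0" --pt "0 0 0 0" --pt "-20 0 0 0" --pt "-40 0 0 0" --pt "-40 0 0 0" --pt "0 0 0 0" --hand 0.5

```text
time: 54.38
tool_pos: [552.8, 253.3, 250.1]
tcp_rot: [1.886, 1.563, 0.315]
contact_force: [0.4, 0.5, -0.3]
grip_width: 45.7
```

Emit:
send_rows --pt "-40 0 0 0" --pt "-20 -30 -10 0" --pt "0 -50 -20 0" --pt "0 -50 -20 0" --pt "0 -30 -20 0" --pt "0 0 0 0" --pt "0 0 0 0" --pt "0 0 0 0"

```text
time: 55.38
tool_pos: [392.1, 322.1, 305.8]
tcp_rot: [-0.828, 1.57, -2.399]
contact_force: [0.4, 0.3, -0.1]
grip_width: 46.2
```

Run:
```python
from h import *
o=get_obs();print(o['tool_pos'],o['time'])
_,t=cap('top','tf.png');_,s=cap('scene','sf.png')
T=cam('top0');S=cam('scene0')
def brass(im,b):
    h=cv2.cvtColor(im,cv2.COLOR_RGB2HSV);m=((h[:,:,0]>12)&(h[:,:,0]<26)&(h[:,:,1]>130)&(h[:,:,2]>150)).astype(np.uint8)
    x0,y0,x1,y1=b;k,l,st,ce=cv2.connectedComponentsWithStats(m[y0:y1,x0:x1]);i=1+np.argmax(st[1:,4]);return st[i,4],ce[i].round(1)+[x0,y0]
for n,a,b in(('t0',T['image'],(258,155,273,170)),('tf',t['image'],(258,155,273,170)),('s0',S['image'],(300,222,318,246)),('sf',s['image'],(300,222,318,246))):print(n,brass(a,b))
# what changed outside the job
for n,a,b in(('top',T['image'],t['image']),('scene',S['image'],s['image'])):
    d=(np.abs(a.astype(int)-b).max(axis=2)>60).astype(np.uint8);d=cv2.morphologyEx(d,2,np.ones((3,3)))
    k,l,st,ce=cv2.connectedComponentsWithStats(d);print(n,[(st[i].tolist()) for i in range(1,k) if st[i,4]>25])
h=cv2.cvtColor(s['image'],cv2.COLOR_RGB2HSV);m=((h[:,:,1]<60)&(h[:,:,2]>165)).astype(np.uint8);k,l,st,ce=cv2.connectedComponentsWithStats(m)
print('silver',[(ce[i].round().tolist(),int(st[i,4])) for i in range(1,k) if st[i,4]>60 and ray(s,ce[i],70)[0][0]<800 and ray(s,ce[i],70)[0][0]>150])
```

```text
[392.1045838  322.14983793 305.79504712] 55.375
t0 (np.int32(101), array([262. , 162.3]))
tf (np.int32(98), array([262.1, 162.4]))
s0 (np.int32(125), array([306.8, 227.4]))
sf (np.int32(194), array([309.8, 227.3]))
top [[305, 151, 17, 8, 116], [349, 150, 17, 8, 117], [370, 150, 18, 8, 123], [201, 159, 116, 146, 4190], [202, 169, 30, 28, 456], [417, 175, 27, 25, 437], [191, 189, 10, 14, 52], [284, 189, 23, 21, 322], [250, 201, 9, 7, 53], [258, 211, 8, 10, 57], [241, 218, 16, 18, 135], [262, 221, 8, 6, 39], [264, 232, 6, 11, 51], [274, 242, 8, 11, 52], [153, 255, 83, 51, 1604], [133, 268, 34, 39, 658], [320, 286, 10, 7, 52], [337, 287, 9, 5, 34], [262, 289, 61, 40, 1142], [362, 303, 6, 18, 84], [183, 306, 32, 25, 321], [218, 306, 22, 20, 287], [172, 309, 12, 10, 96], [302, 323, 20, 22, 273], [219, 334, 122, 66, 3388], [252, 352, 25, 25, 322], [248, 378, 11, 7, 61]]
scene [[398, 0, 33, 12, 277], [469, 0, 57, 50, 1317], [378, 8, 63, 49, 1716], [456, 28, 15, 23, 222], [528, 29, 12, 17, 106], [359, 35, 9, 16, 99], [368, 38, 41, 21, 518], [410, 51, 7, 9, 52], [535, 62, 12, 12, 87], [492, 66, 11, 12, 90], [511, 72, 63, 28, 1081], [422, 89, 18, 9, 128], [340, 94, 40, 93, 1383], [415, 102, 22, 10, 121], [441, 109, 5, 13, 49], [417, 125, 25, 14, 145], [223, 134, 23, 26, 290], [413, 139, 7, 11, 63], [417, 150, 126, 70, 2912], [219, 163, 33, 33, 504], [416, 173, 58, 25, 741], [367, 194, 86, 114, 3337], [256, 206, 15, 25, 281], [273, 207, 7, 9, 41], [311, 210, 25, 33, 628], [490, 217, 7, 10, 51], [281, 219, 6, 7, 31], [463, 227, 78, 81, 2918], [348, 256, 31, 38, 713], [372, 286, 6, 5, 26]]
silver [([137.0, 25.0], 5207), ([245.0, 96.0], 66), ([216.0, 108.0], 225), ([265.0, 199.0], 522), ([228.0, 168.0], 128), ([252.0, 196.0], 157), ([266.0, 212.0], 176), ([367.0, 233.0], 104), ([603.0, 360.0], 5579)]
```

Run:
```python
from h import *
s=cv2.imread('pics/sf.png');s0=cv2.imread('pics/scene0.png')
for n,x in(('0',s0),('f',s)):
    h=cv2.cvtColor(x,cv2.COLOR_BGR2HSV);print(n)
    for c in (307,309,311):print(c,[tuple(int(q) for q in p[[1,2]]) for p in h[222:246:1,c]][::1])
S=cam('scene0');print(proj(S,[[551.3,251.5,175],[551.3,251.5,137],[551.3,251.5,140]]))
# knob of keeper
for n,x in(('0',s0),('f',s)):
    g=x.max(axis=2);m=(g[172:190,262:282]<60);p=np.argwhere(m);print('knob',n,p.mean(0)+[172,262],len(p))
```

```text
0
307 [(158, 189), (161, 181), (158, 179), (164, 184), (162, 201), (164, 218), (168, 221), (167, 220), (160, 223), (165, 224), (162, 216), (173, 184), (164, 138), (158, 100), (167, 93), (166, 92), (175, 92), (168, 91), (186, 92), (160, 94), (103, 109), (44, 122), (20, 153), (17, 151)]
309 [(158, 179), (160, 175), (166, 174), (167, 183), (159, 205), (161, 218), (168, 221), (163, 220), (165, 220), (161, 222), (168, 213), (166, 183), (164, 137), (173, 100), (172, 92), (155, 97), (150, 95), (174, 94), (157, 104), (158, 102), (149, 96), (99, 100), (37, 90), (21, 86)]
311 [(57, 117), (51, 115), (65, 106), (102, 122), (138, 159), (155, 203), (164, 223), (160, 225), (167, 223), (164, 223), (164, 207), (160, 167), (170, 117), (181, 93), (176, 90), (154, 98), (172, 92), (165, 93), (147, 99), (147, 99), (129, 91), (78, 91), (37, 83), (10, 75)]
f
307 [(156, 189), (159, 181), (162, 180), (162, 184), (161, 203), (164, 216), (162, 221), (168, 219), (166, 221), (164, 221), (159, 216), (165, 172), (171, 124), (177, 95), (172, 89), (154, 96), (163, 97), (145, 102), (166, 97), (152, 99), (74, 121), (32, 158), (21, 171), (17, 163)]
309 [(161, 184), (163, 185), (159, 188), (162, 194), (162, 211), (160, 222), (166, 220), (167, 221), (165, 221), (162, 224), (163, 216), (161, 185), (166, 138), (169, 101), (162, 93), (182, 91), (159, 98), (162, 99), (162, 96), (170, 99), (146, 96), (78, 102), (38, 101), (28, 99)]
311 [(164, 177), (158, 181), (159, 186), (163, 191), (165, 207), (162, 215), (168, 222), (157, 222), (166, 221), (165, 220), (167, 203), (160, 167), (160, 118), (160, 94), (158, 95), (165, 96), (154, 96), (157, 99), (164, 95), (164, 98), (144, 92), (83, 89), (38, 80), (30, 76)]
[[309.4818134  229.67546165]
 [309.81963312 239.51785478]
 [309.79349663 238.75636693]]
knob 0 [180.3  270.85] 40
knob f [180.3  270.85] 40
```

The pin and the keeper knob sit on the same pixels as at the start, when the bar was shut and the pin home. The arm is clear.

```bash
python3 -c "
from h import *
print(close_job())"
```

```text
the job is handed in; nothing more can be done
None
```

The clamps are put away and the job is handed in, at about 55 s on the robot's clock. I drew the lock pin, parked it, and swung the keeper fully back. I then hung the three loose silver clamps beside clamp_0 (no fourth was present), shut the keeper, and dropped the pin back through both lugs.

**Last checks:**
- **Keeper:** its knob is on exactly the same scene pixels as at the start, so the bar is shut.
- **Pin:** its knob matches the starting position to about 0.1 px in the top view. In the scene view its edges match to within about 0.3 px, roughly 1 mm of height, so the pin is home.
- **Clamps:** the picture taken just before closing showed all four upright and evenly spaced. I had no viewable pictures left after closing, so I did not look at them again. The bar closing to its original place suggests nothing was in its way.
- **Other things on the bench:** the large start-to-end image differences looked like only the clamps, the arm and shadows. I judged this from a list of changed areas, not from a new picture.
- **Forces:** the readings stayed at or below about 15 N.

**Disagreement:** the lug hole's position differed by 2–3 mm between the camera and the first grip. I settled on about 1 mm in between, and the pin went in with no measurable resistance. The last clamp (at rack y about -151 mm) touched the rail about 2 mm higher than I expected before release. It then hung upright like the rest.

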